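Pack the ceramic fish and close the gift box

ROBOT

A 6-joint arm with a two-finger parallel gripper is mounted at the origin on the work surface. World frame = base frame: x ahead of the robot, y to its left, z up, the work surface at z = 0. Lengths are in m, angles in rad, forces in N, time in s.
With the tool pointing down it reaches from about 0.35 to 0.975 m from the base axis. Payload 4.9 kg.
Tool frame: the origin (TCP) lies at the very end of the fingers, on their centre line; the grasp point (between the pads) lies 19 mm behind it; z points along the fingers, y is the line along which they close (so a half turn about z gives the same grasp; the last joint's range is limited). The gripper opens to 85 mm and grips with 20 to 120 N. Pads are 22 mm wide; open, the fingers measure 114 mm over their backs; the gripper's body (76 mm by 85 mm) begins 54 mm behind the grasp point. The pads swing forward as they close: fully open they stand 13 mm farther back than shut.
Start: joints at [-1.344, 0.053, 1.613, -0, 1.476, -0.119], TCP at [0.212, -0.588, 0.231] pointing down, gripper open.
Joint ranges: [-3.01, 3.01], [-1.01, 2.22], [0.06, 2.58], [-1.02, 4.17], [0.09, 2.62], [-3.14, 3.14]. Speed limits (rad/s): [2.57, 2.57, 3.14, 3.14, 3.14, 3.14].

INTERFACE

Orientations are given as a rotation vector (axis times angle).
In Python, from station import get_obs, get_image, get_calibration, finish_job gives the robot as it stands.
- The arm moves only by the tool servo_tool, never from a script. Its argument "increments" is a list of rows, each a list of 5 numbers: the opening, from 0 (shut) to 1 (fully open), then the shift along the tool's x, y, z in mm, then the turn about the tool's z in degrees. In form: [[jaw, tx, ty, tz, spin], ...]. A call has 1 to 12 rows; each row shifts and turns the commanded pose from where the row before left it, along the tool's axes as they then stand; what a row does not reach is not made up. A row lasts 1/8 s, in which the tool goes at most 62.5 mm and 10.7 degrees, less where a joint would pass 70% of its speed; a pose out of reach is approached as far as the arm can. A call is refused whole if a number of a shift passes 62.5 or a number of a turn 10.7, either way. A call with a gripper value outside its range is refused whole. The fingers move at their own pace and stop on an object; "force" is the grip in N (left out, the last holds). Time passes only in rows, so rows that do not move let the fingers close. It gives the time, the measured TCP pose, the force, the opening and the grip force at its end, in the units of the state.
- get_obs(): the state, without advancing time (a new reading comes with each control period).
- get_image(name): name is "scene" or "top"; returns the picture (384x512x3 uint8, red, green, blue); there is no depth.
- get_calibration(name): a dict with "fx", "fy", "cx", "cy" (pixels), "R" (3x3) and "t" (3): a world point X has camera coordinates R X + t. Camera axes: x right, y down, z forward; pixel columns grow to the right and rows downward; lengths in m; the calibration is good to about 2 mm. A picture is of the moment at which its call begins. get_calibration takes no time and is no camera call.
- finish_job(): hands the job in; it is judged then, once.
The state is a dict: "t": time; "q": joint angles; "dq": joint speeds; "effort": joint torques, N m; "tool_pos": TCP position; "tool_rot": TCP orientation; "contact_force": force on the tool from outside, world axes, zero at the start; "wrist_torque": the same for the moment, N m; "opening": finger opening in m; "grip_force": force on a finger pad.
Only numpy, scipy, OpenCV 4.12 (cv2) and the standard library are available. Lean on these libraries where they do the work, as an engineer would, in place of code of your own. Each camera call takes 0.05 s, during which the arm holds its last target. There are 200 camera calls.

TASK

Pack the gift: lay the orange ceramic fish flat and face up in the open blue box, then take the lid from the sloping easel and put it on the box, fully down and flush with the box all round, and let go. Set both down without dropping them, and leave the other wares where they stand.

Things in the scene. Friction and masses are not known exactly. Their poses are not given: they have to be found in the camera images.
- fish: Orange ceramic fish with a dark blue forked tail, lying face up on the counter, 0.13 kg. 22 mm thick, body 66 mm long and 36 mm wide with parallel sides over the middle 30 mm, 95 mm long with the tail. Origin: centre of the body's underside. x points to the head (end at +33 mm; tail end at -62 mm), y across the body, z up.
- box: Open-topped blue wooden gift box, loose, 0.7 kg. Outside 120 mm (x) by 160 mm (y) by 60 mm high; walls and floor 8 mm thick, so the inside is 104 by 144 mm. Origin: centre of its underside, z up. It stands upright on the counter, turned up to 30 degrees either way.
- lid: White box lid, blue border, 0.26 kg: board 120 (x) by 160 (y) by 10 mm. Origin: centre of the board's underside, which rests on the rim (closed: 60 mm above box origin, x, y along the box's; either way round). z: out of its top, at first leaning 35 deg on the easel. Below it a centred panel, 98 by 138 mm, 8 mm deep (lower half 93 by 133), enters the box mouth with 3 mm play a side.
- lid_grip (a point): Middle of the lid's solid dark wooden bar handle, 25 mm above the lid's origin along the lid's z. The bar is 16 mm wide (lid x), 90 mm long (lid y) and 30 mm high, standing on the lid's top face (from 10 to 40 mm above the lid's origin). Axes as the lid's.
- easel: Fixed wooden easel, base 170 (x) by 190 mm (y). Its board rises along its +x at 35 degrees, from 28 to about 110 mm height; a ledge at the low edge (-x, towards the robot), 20 mm proud of the board, carries the lid. Lid y lies along easel y; lid z leans 35 degrees to easel -x; it lifts off freely along its own z. Origin: centre of its underside, z up.
- sun: Bystander: yellow ceramic sun with eight rays, 72 mm across, 18 mm high. Origin: centre of its underside.
- dish: Bystander: small blue ceramic dish, 72 mm across, 30 mm high. Origin: centre of its underside.
Things that resemble listed ones, but are neither listed nor needed, are in the scene too. What is shaped like the fish but green, turquoise or yellow is not meant.

How it is judged:
By the outcome, as a careful person would: the job done as asked, in the order asked, and still so for the second after the job is handed in, with the robot touching nothing.
It also fails if it takes over 64 s, if anything falls off the work surface, if the arm or the gripper's body presses on something with over 40 N, if the wrist force passes 120 N, or if a joint passes its speed limit or range.

## Working session

There is one attempt and no reset: what is moved stays moved. The work goes in short steps, Python scripts to look and compute and a tool call to move; the robot and the scene stay as the last step left them, time stands still between calls to the robot, and variables do not carry over. Pictures are saved under pics/ and viewed, at most 10 in all, crops included, and the job is handed in when it is done.

Besides the shell and the picture viewer there is one more tool, called after ">>>" as a command line: name --pt "numbers of a row" for each row, then --argument value for the rest. servo_tool: Moves the arm, as the interface text tells. Its arguments: {"type":"object","properties":{"increments":{"type":"array"},"force":{"type":"number"}},"required":["increments"]}

```bash
mkdir -p pics; ls
python3 - <<'E'
from station import *
import cv2
for n in("scene","top"):
    im=get_image(n); cv2.imwrite(f"pics/{n}0.png",im[:,:,::-1]); c=get_calibration(n); print(n,c)
print(get_obs())
E
```

```text
pics
scene {'fx': 362.5024744005902, 'fy': 362.5024744005902, 'cx': 254.52350159592555, 'cy': 186.00237762732897, 'R': array([[ 0.28404567,  0.95880996,  0.00123504],
       [ 0.74898944, -0.22108217, -0.62460987],
       [-0.59860912,  0.17834276, -0.78093597]]), 't': array([-0.16398862, -0.34114688,  1.14141045])}
top {'fx': 356.939091193133, 'fy': 356.939091193133, 'cx': 254.11843966727673, 'cy': 196.73897434761918, 'R': array([[-0.01476615, -0.99966594,  0.02121266],
       [-0.99496453,  0.01258673, -0.09943423],
       [ 0.09913402, -0.02257411, -0.994818  ]]), 't': array([0.00992668, 0.54597225, 0.81731119])}
{'t': 0.1, 'q': array([-1.34396350e+00,  5.32953438e-02,  1.61419168e+00, -4.26488391e-05,
        1.47600952e+00, -1.18971428e-01]), 'dq': array([-0.00089169, -0.00010196, -0.00203042,  0.00064074,  0.00121568,
        0.00100906]), 'effort': array([ 3.11389640e-04, -3.94899452e+01, -3.71364605e+01, -8.02916747e-05,
        3.88686094e-03, -1.11772377e-05]), 'tool_pos': array([ 0.21171989, -0.58742815,  0.23016227]), 'tool_rot': array([-3.09287871e+00, -5.40165267e-01,  2.27659957e-04]), 'contact_force': array([-0.31892905, -0.76007482,  0.65669824]), 'wrist_torque': array([ 0.01323615,  0.04686251, -0.03191888]), 'grip_force': 0.0, 'opening': 0.08545958587293166}
```

View pics/scene0.png

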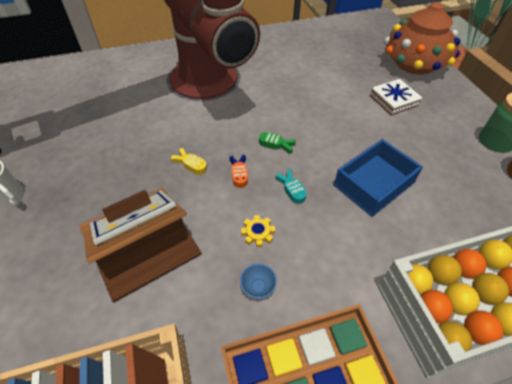

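View pics/top0.png

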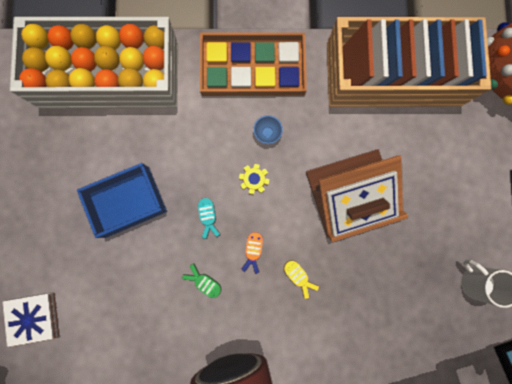

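Scene: orange fish at (239,172), box (378,177), lid on easel (133,213). Top: fish (253,250), box (122,200), lid (365,203), handle (368,210). Next I'll enlarge crops to choose masks.

Run:
```python
import cv2,numpy as np
from station import *
s=cv2.imread("pics/scene0.png");t=cv2.imread("pics/top0.png")
def crop(im,x,y,w,h): return cv2.resize(im[y:y+h,x:x+w],(400,300),interpolation=cv2.INTER_CUBIC)
o=np.vstack([np.hstack([crop(s,325,135,100,75+0),crop(t,70,155,100,75+0+0)]),np.hstack([crop(s,75,180,120,90),crop(t,300,150,120,90)])])
cv2.imwrite("pics/crops.png",o)
for n in("scene","top"):
    c=get_calibration(n); print(-c["R"].T@c["t"])
```

```text
[ 0.98535437 -0.12174986  0.67848729]
[0.46234625 0.02150143 0.86715364]
```

View pics/crops.png

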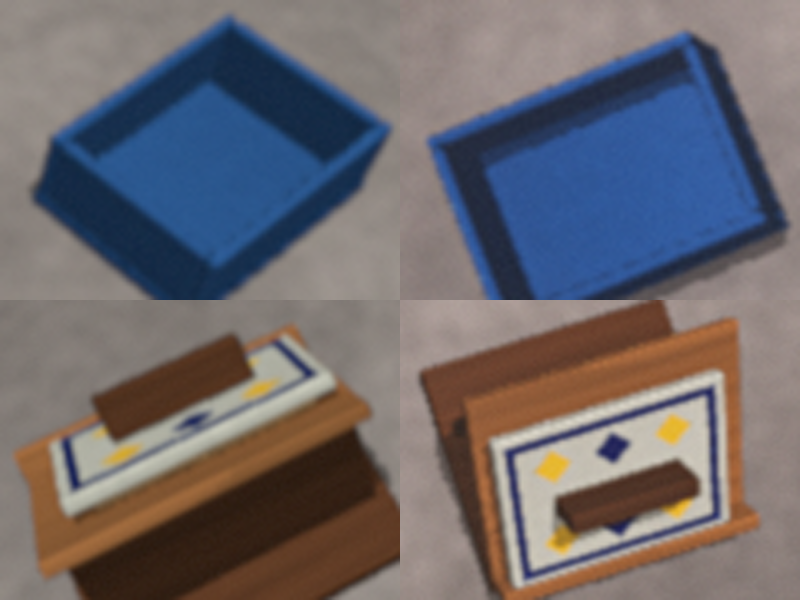

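Crops: the box rim is brighter than its walls, so I can use the rim outline. The lid's upper-row diamonds (yellow, blue, yellow) show in both views and will serve for triangulation. The handle is the dark brown bar.

```bash
cat > h.py <<'E'
import cv2,numpy as np
from station import *
def ray(n,p):
    c=get_calibration(n); d=c["R"].T@np.array([(p[0]-c["cx"])/c["fx"],(p[1]-c["cy"])/c["fy"],1.]); return -c["R"].T@c["t"],d/np.linalg.norm(d)
def plane(n,p,z): o,d=ray(n,p); return o+d*(z-o[2])/d[2]
def tri(ps,pt):
    o,d=ray("scene",ps);q,e=ray("top",pt)
    a,b=np.linalg.lstsq(np.c_[d,-e],q-o,rcond=None)[0]; return (o+a*d+q+b*e)/2,np.linalg.norm(o+a*d-q-b*e)
def hsv(im): return cv2.cvtColor(im,cv2.COLOR_RGB2HSV)
def blobs(m,roi,mn=8):
    x,y,w,h=roi; k=np.zeros_like(m); k[y:y+h,x:x+w]=m[y:y+h,x:x+w]
    n,l,s,c=cv2.connectedComponentsWithStats(k)
    return [(s[i,4],c[i],(l==i).astype(np.uint8)) for i in range(1,n) if s[i,4]>=mn]
E
python3 - <<'E'
from h import *
np.set_printoptions(precision=4,suppress=True)
I={n:cv2.imread(f"pics/{n}0.png")[:,:,::-1].copy() for n in("scene","top")}
H={n:hsv(I[n]) for n in I}
R={"scene":dict(box=(328,135,97,82),fish=(224,148,30,42),lid=(85,185,100,60)),"top":dict(box=(72,158,98,85),fish=(238,226,30,50),lid=(312,155,95,85))}
for n in I:
    h=H[n]; 
    b=cv2.inRange(h,(100,120,85),(125,255,255)); B=max(blobs(b,R[n]["box"]),key=lambda t:t[0]) ; print(n,"box",B[0],"vmed",np.median(h[:,:,2][B[2]>0]))
    for thr in (70,100,115):
        b=cv2.inRange(h,(100,100,thr),(125,255,255)); bb=blobs(b,R[n]["box"]); m=sum(x[2] for x in bb)
        hull=cv2.convexHull(cv2.findNonZero(m)); q=cv2.approxPolyDP(hull,5,True)[:,0]; print(thr,q.tolist())
    for nm,lo,hi in(("or",(3,140,120),(18,255,255)),("dk",(112,100,30),(130,255,140))):
        for a,c,m in blobs(cv2.inRange(h,lo,hi),R[n]["fish"],6): print(n,"fish",nm,a,c)
    for nm,lo,hi in(("ye",(20,120,120),(32,255,255)),("blu",(110,70,20),(135,255,170))):
        for a,c,m in blobs(cv2.inRange(h,lo,hi),R[n]["lid"],6): print(n,"lid",nm,a,c)
E
```

```text
scene box 1997 vmed 140.0
70 [[421, 166], [414, 181], [372, 215], [334, 184], [341, 167], [382, 139]]
100 [[421, 166], [380, 201], [338, 170], [382, 139]]
115 [[421, 166], [379, 201], [339, 170], [382, 139]]
scene fish or 250 [239.344 175.316]
scene fish dk 22 [242.3636 158.0909]
scene fish dk 26 [232.1923 159.1923]
scene lid ye 19 [152.3158 206.3684]
scene lid ye 25 [111.28 225.96]
scene lid blu 22 [163.3636 197.8636]
scene lid blu 12 [132.5 216. ]
scene lid blu 30 [ 95.8333 228.9333]
top box 3075 vmed 152.0
70 [[161, 210], [96, 237], [77, 190], [141, 163]]
100 [[161, 209], [96, 237], [77, 190], [141, 163]]
115 [[160, 210], [96, 237], [77, 190], [141, 163]]
top fish or 92 [255.1304 237.1848]
top fish or 30 [254.1    244.9333]
top fish or 6 [246.5 249. ]
top fish or 8 [259.375 251.125]
top fish or 62 [252.1935 256.4194]
top fish dk 76 [250.4868 266.0526]
top lid ye 50 [381.26 188.4 ]
top lid ye 50 [345.28 199.56]
top lid ye 20 [383.   212.15]
top lid ye 40 [347.925 221.75 ]
top lid blu 227 [364.8238 200.511 ]
top lid blu 36 [363.5278 193.9167]
top lid blu 13 [365.6154 217.5385]
top lid blu 15 [361. 225.]
top lid blu 6 [350.  228.5]
```

Run:
```python
from h import *
np.set_printoptions(precision=4,suppress=True)
I={n:cv2.imread(f"pics/{n}0.png")[:,:,::-1].copy() for n in("scene","top")}
# box corners scene<->top
S=[(421,166),(379.5,201),(338.5,170),(382,139)];T=[(77,190),(141,163),(161,209.5),(96,237)]
T=[(77,190),(141,163),(161,210),(96,237)]
P=[]
for s in S:
    r=[tri(s,t) for t in T]; k=int(np.argmin([x[1] for x in r])); P.append(r[k][0]); print("boxc",s,T[k],r[k][0],r[k][1])
P=np.array(P); print("c",P.mean(0),[np.linalg.norm(P[i]-P[i-1]) for i in range(4)])
for n,Q in(("scene",S),("top",T)):
    W=np.array([plane(n,p,.06)[:2] for p in Q]); print(n,"rect z.06",cv2.minAreaRect(W.astype(np.float32)*1000),W.mean(0),[np.linalg.norm(W[i]-W[i-1]) for i in range(4)], W.tolist())
# diamonds
d=[tri((152.3,206.4),(345.3,199.6)),tri((111.3,226),(381.3,188.4)),tri((132.5,216),(363.5,193.9))]
for x in d: print("diam",x)
# lid quad top
h=hsv(I["top"]); m=cv2.inRange(h,(0,0,150),(179,70,255))|cv2.inRange(h,(110,70,20),(135,255,170))
b=max(blobs(m,(312,155,95,85)),key=lambda t:t[0]); hull=cv2.convexHull(cv2.findNonZero(b[2]))
for e in(3,5): print(b[0],cv2.approxPolyDP(hull,e,True)[:,0].tolist())
# handle dark
for n,roi in(("scene",(95,185,65,40)),("top",(340,190,55,40))):
    h=hsv(I[n]); m=cv2.inRange(h,(0,80,20),(14,255,110))
    for a,c,k in blobs(m,roi,40): print(n,"handle",a,c,cv2.approxPolyDP(cv2.convexHull(cv2.findNonZero(k)),2,True)[:,0].tolist())
# fish
for n,roi in(("scene",(224,145,30,45)),("top",(238,226,30,50))):
    h=hsv(I[n]); x,y,w,hh=roi; print(n, np.median(h[y,x:x+w],0))
    m=cv2.inRange(h,(0,100,60),(25,255,255))
    bb=blobs(m,roi,5); M=sum(k for _,_,k in bb); hull=cv2.convexHull(cv2.findNonZero(M)); print(cv2.minAreaRect(hull),[ (a,c) for a,c,_ in bb])
```

```text
boxc (421, 166) (77, 190) [0.5629 0.4018 0.06  ] 0.0007319736850640744
boxc (379.5, 201) (141, 163) [0.6241 0.2614 0.0585] 0.002095811824346559
boxc (338.5, 170) (161, 210) [0.5164 0.2163 0.0547] 0.0033851275494309464
boxc (382, 139) (96, 237) [0.4577 0.3585 0.0591] 0.002839595349386874
c [0.5403 0.3095 0.0581] [np.float64(0.11382907814443297), np.float64(0.15315832974053756), np.float64(0.1168023282904739), np.float64(0.15393874558569745)]
scene rect z.06 ((542.0765380859375, 309.8713684082031), (114.31471252441406, 157.03463745117188), 23.286542892456055) [0.5418 0.3094] [np.float64(0.11247797323455155), np.float64(0.15299234601936634), np.float64(0.11432247536154345), np.float64(0.15703466431578672)] [[0.5628949808201502, 0.40135226077256064], [0.62509017096678, 0.26157237572777287], [0.5206154251672492, 0.2151541049401386], [0.4585349424955487, 0.3593966072340898]]
top rect z.06 ((539.2552490234375, 307.7694396972656), (117.49478912353516, 155.25234985351562), 22.946460723876953) [0.5397 0.308 ] [np.float64(0.11529473545461223), np.float64(0.1544752609918263), np.float64(0.117497
[... 341 characters left out ...]
oat64(0.0003403541358144248))
diam (array([ 0.5425, -0.2357,  0.095 ]), np.float64(4.41975530740449e-05))
2030 [[398, 215], [335, 236], [327, 191], [395, 171]]
2030 [[398, 215], [335, 236], [327, 191], [395, 171]]
scene handle 659 [126.1669 205.7223] [[148, 195], [148, 203], [110, 221], [104, 214], [103, 209], [145, 191]]
top handle 467 [367.6681 208.6681] [[388, 203], [388, 208], [354, 219], [347, 211], [379, 199]]
scene [ 14.   24.  138.5]
((239.0, 174.5), (25.0, 16.0), 90.0) [(np.int32(338), array([239.4112, 174.5414]))]
top [  9.  32. 150.]
((253.62310791015625, 245.5154266357422), (16.248550415039062, 27.659744262695312), 7.125016689300537) [(np.int32(306), array([253.8464, 245.585 ]))]
```

Run:
```python
from h import *
np.set_printoptions(precision=4,suppress=True)
D=np.array([[.5304,-.1959,.0947],[.5542,-.2759,.0947]]); v=D[0]-D[1]; yaw=np.arctan2(-v[0],v[1]); print("lid yaw",np.degrees(yaw))
c,s=np.cos(yaw),np.sin(yaw); a=np.radians(35)
xl=np.array([np.cos(a)*c,np.cos(a)*s,np.sin(a)]); yl=np.array([-s,c,0]); zl=np.cross(xl,yl); print("zl",zl)
M=np.array([.5424,-.2358,.0948])
def pp(p,off=0):
    o,d=ray("top",p); return o+d*((M+off*zl-o)@zl)/(d@zl)
for p in [(398,215),(335,236),(327,191),(395,171),(347.9,221.75),(381.3,188.4),(345.3,199.6)]:
    q=pp(p)-M; print(p,"lid x,y mm",1000*(q@xl),1000*(q@yl))
for p in [(388,203),(379,199),(347,211),(354,219)]:
    q=pp(p,.03)-M; print("handle top",1000*(q@xl),1000*(q@yl))
t,r=tri((126,200),(367,206)); print("h",t,r)
for z in(0.011,.022):
  f=plane("top",(253.7,245.5),z); print("fish top",f)
  g=plane("scene",(239.2,174.5),z); print("fish scene",g)
tt=plane("top",(250.5,266.05),.01); print("tail",tt, "yaw",np.degrees(np.arctan2(f[1]-tt[1],f[0]-tt[0])))
print(tri((239.2,174.5),(253.7,245.5)))
import scipy.spatial.transform as T
print(T.Rotation.from_rotvec(get_obs()["tool_rot"]).as_matrix())
```

```text
lid yaw 16.567741642974948
zl [-0.5498 -0.1636  0.8192]
(398, 215) lid x,y mm -85.67261812803412 -78.01779435747783
(335, 236) lid x,y mm -88.12604239076566 77.45260541498367
(327, 191) lid x,y mm 35.59258118226966 79.77278765117529
(395, 171) lid x,y mm 32.536097172629525 -75.16280500167845
(347.9, 221.75) lid x,y mm -60.06563578614854 42.828044485534555
(381.3, 188.4) lid x,y mm -0.11419321921342701 -41.67377502815118
(345.3, 199.6) lid x,y mm 0.21221602229704734 42.326326016417525
handle top -20.916647527404013 -39.90939191408903
handle top -3.5901673956341904 -20.30284072108458
handle top -8.2872323405311 52.520043632880345
handle top -34.31334190907468 39.30394211579926
h [ 0.5144 -0.2391  0.1115] 0.004777860334067306
fish top [0.4311 0.0048 0.011 ]
fish scene [0.429  0.0053 0.011 ]
fish top [0.4315 0.005  0.022 ]
fish scene [0.4382 0.0032 0.022 ]
tail [0.383  0.0131 0.01  ] yaw -9.413416136416961
(array([0.4312, 0.0048, 0.0136]), np.float64(8.239848334496482e-05))
[[ 0.9408  0.339  -0.0005]
 [ 0.339  -0.9408  0.0018]
 [ 0.0002 -0.0019 -1.    ]]
```

Measurements agree with the given sizes. Box centre is (0.541, 0.309), yaw 23.4°, rim about 0.058 high. Fish is at (0.431, 0.005), yaw about −9°. Lid grip is at (0.513, −0.245, 0.092), yaw 16.6°. Moving over the fish.

>>> servo_tool --pt "1 37 -43.9 0 0" --pt "1 37 -43.9 0 0" --pt "1 37 -43.9 0 0" --pt "1 37 -43.9 0 0" --pt "1 37 -43.9 0 0" --pt "1 37 -43.9 0 0" --pt "1 37 -43.9 0 0" --pt "1 37 -43.9 0 0" --pt "1 37 -43.9 0 0" --pt "1 37 -43.9 0 0" --pt "1 37 -43.9 0 0" --pt "1 0 0 0 0"

```text
t: 1.6
tool_pos: [0.4312, 0.0077, 0.2308]
tool_rot: [-3.092, -0.551, 0.001]
contact_force: [0.2, 0.1, -0.1]
opening: 0.0853
grip_force: 0.0
```

>>> servo_tool --pt "0.75 0 0 30 9.6" --pt "0.75 0 0 40 9.6" --pt "0.75 0 0 40 9.6" --pt "0.75 0 0 0 0" --pt "0.75 0 0 0 0"

```text
t: 2.22
tool_pos: [0.4318, 0.0036, 0.1227]
tool_rot: [3.132, -0.244, 0.003]
contact_force: [0.1, 0.6, 0.5]
opening: 0.0643
grip_force: 0.0
```

>>> servo_tool --pt "0.75 0 -1 40 0" --pt "0.75 0 0 40 0" --pt "0.75 0 0 28 0" --pt "0.75 0 0 11.5 0" --pt "0.75 0 0 0 0" --pt "0.3 0 0 0 0" --pt "0.3 0 0 0 0" --pt "0.2 0 0 0 0" --pt "0.2 0 0 0 0" --pt "0.2 0 0 0 0" --force 40

```text
t: 3.48
tool_pos: [0.4331, 0.0049, 0.0038]
tool_rot: [3.131, -0.246, 0.006]
contact_force: [-0.3, -1.1, 6.7]
opening: 0.035
grip_force: 42.4
```

>>> servo_tool --pt "0.2 0 0 -15 0" --pt "0.2 0 0 -40 0" --pt "0.2 0 0 -50 0" --pt "0.2 0 0 -25 0" --pt "0.2 0 0 0 0"

```text
t: 4.1
tool_pos: [0.4328, 0.0051, 0.1348]
tool_rot: [3.132, -0.246, 0.009]
contact_force: [0.7, 0.2, -1.4]
opening: 0.0351
grip_force: 41.5
```

Run:
```python
from h import *
s=get_image("scene");t=get_image("top")
o=np.hstack([cv2.resize(s[80:200,170:290],(400,400)),cv2.resize(t[180:300,190:310],(400,400))])
cv2.imwrite("pics/lift.png",o[:,:,::-1]); print(get_obs()["tool_pos"],get_obs()["opening"])
```

```text
[0.43050313 0.00542441 0.13099665] 0.03530254366771818
```

View pics/lift.png

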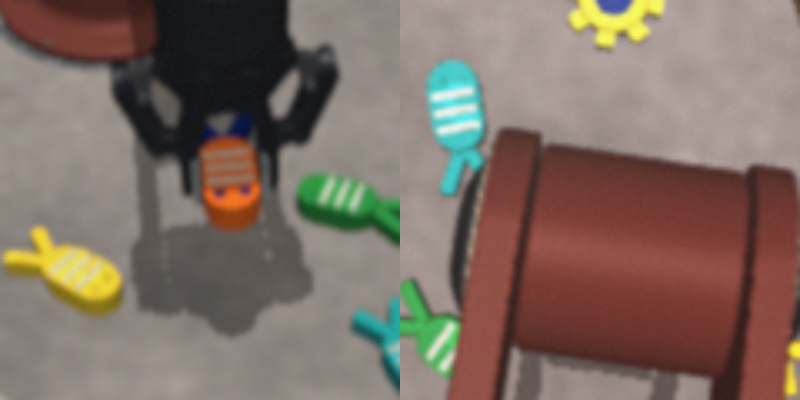

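The fish is held level and face up, seen at (230,180) in the left half of the crop. Moving it over the box and turning it along the box's length.

>>> servo_tool --pt "0.2 7.6 -47.1 0 0" --pt "0.2 7.6 -47.1 0 0" --pt "0.2 7.6 -47.1 0 0" --pt "0.2 7.6 -47.1 0 0" --pt "0.2 7.6 -47.1 0 0" --pt "0.2 7.6 -47.1 0 0" --pt "0.2 7.6 -47.1 0 0" --pt "0.2 0 0 0 0"

```text
t: 5.2
tool_pos: [0.5341, 0.3245, 0.1286]
tool_rot: [3.13, -0.241, -0.007]
contact_force: [0.4, -0.7, -0.9]
opening: 0.0355
grip_force: 41.5
```

>>> servo_tool --pt "0.2 0 0 0 -10.2" --pt "0.2 0 0 0 -10.2" --pt "0.2 0 0 0 -10.2" --pt "0.2 0 0 0 -10.2" --pt "0.2 0 0 0 -10.2" --pt "0.2 0 0 0 -10.2" --pt "0.2 0 0 0 -10.2" --pt "0.2 0 0 0 -10.2" --pt "0.2 0 0 0 -10.2" --pt "0.2 0 0 0 -10.2" --pt "0.2 0 0 0 -10.2" --pt "0.2 0 0 0 -10.2"

```text
t: 6.7
tool_pos: [0.5338, 0.3211, 0.1293]
tool_rot: [-1.717, -2.629, 0.006]
contact_force: [-0.4, -0.1, -0.0]
opening: 0.0346
grip_force: 41.4
```

>>> servo_tool --pt "0.2 0 0 40 0" --pt "0.2 0 0 30 0" --pt "0.2 0 0 25 0" --pt "0.2 0 0 15 0" --pt "0.2 0 0 5 0" --pt "0.2 0 0 0 0" --pt "0.2 0 0 0 0"

```text
t: 7.58
tool_pos: [0.5362, 0.323, 0.0181]
tool_rot: [1.724, 2.625, 0.003]
contact_force: [-0.0, 0.1, -2.3]
opening: 0.0353
grip_force: 41.5
```

>>> servo_tool --pt "0.2 0 0 3 0" --pt "0.2 0 0 2 0" --pt "0.2 0 0 1 0" --pt "0.2 0 0 0 0"

```text
t: 8.07
tool_pos: [0.5355, 0.3227, 0.0118]
tool_rot: [1.724, 2.626, 0.0]
contact_force: [-2.0, -1.8, 6.0]
opening: 0.0345
grip_force: 42.2
```

>>> servo_tool --pt "0.2 0 0 0.7 0" --pt "0.2 0 0 0 0"

```text
t: 8.32
tool_pos: [0.5356, 0.3227, 0.0118]
tool_rot: [1.724, 2.626, -0.0]
contact_force: [-4.6, -2.6, 9.4]
opening: 0.0352
grip_force: 42.8
```

>>> servo_tool --pt "0.55 0 0 0 0" --pt "0.55 0 0 0 0" --pt "0.55 0 0 0 0" --pt "0.55 0 0 0 0" --pt "0.55 0 0 -20 0" --pt "0.55 0 0 -60 0" --pt "0.55 0 0 -60 0" --pt "0.55 0 0 -50 0" --pt "0.55 0 0 0 0"

```text
t: 9.45
tool_pos: [0.5386, 0.3242, 0.2083]
tool_rot: [1.72, 2.62, 0.018]
contact_force: [1.0, 0.0, -0.1]
opening: 0.0468
grip_force: 0.0
```

>>> servo_tool --pt "0.37 -46.5 -22.5 0 0" --pt "0.37 -46.5 -22.5 0 0" --pt "0.37 -46.5 -22.5 0 0" --pt "0.37 -46.5 -22.5 0 0" --pt "0.37 -46.5 -22.5 0 0" --pt "0.37 -46.5 -22.5 0 0" --pt "0.37 -46.5 -22.5 0 0" --pt "0.37 -46.5 -22.5 0 0" --pt "0.37 -46.5 -22.5 0 0" --pt "0.37 -46.5 -22.5 0 0" --pt "0.37 -46.5 -22.8 0 0" --pt "0.37 0 0 0 6.8"

```text
t: 10.95
tool_pos: [0.5102, -0.2483, 0.1993]
tool_rot: [-1.887, -2.511, 0.001]
contact_force: [0.8, 0.4, 0.4]
opening: 0.0318
grip_force: 0.0
```

>>> servo_tool --pt "0.37 0 0 30 0" --pt "0.37 0 0 20 0" --pt "0.37 0 0 0 0"

```text
t: 11.32
tool_pos: [0.5096, -0.2441, 0.1472]
tool_rot: [-1.874, -2.515, 0.001]
contact_force: [-1.0, 0.2, 0.2]
opening: 0.0316
grip_force: 0.0
```

Run:
```python
from h import *
s=get_image("scene");t=get_image("top")
cv2.imwrite("pics/scene2.png",s[:,:,::-1]);cv2.imwrite("pics/top2.png",t[:,:,::-1])
o=np.hstack([cv2.resize(s[135:240,70:190],(460,400),interpolation=2),cv2.resize(t[155:245,70:170],(340,400),interpolation=2)])
cv2.imwrite("pics/hov.png",o[:,:,::-1])
P=[]
for _ in range(8): get_image("top"); P.append(get_obs()["tool_pos"])
print(np.mean(P,0),np.std(P,0),get_obs()["tool_rot"],get_obs()["opening"],get_obs()["t"])
```

```text
[ 0.51166635 -0.24543605  0.15114879] [1.73402669e-04 7.33055855e-05 2.87736956e-04] [1.87654255e+00 2.51847068e+00 1.11885348e-04] 0.031553664490237575 11.825
```

View pics/hov.png

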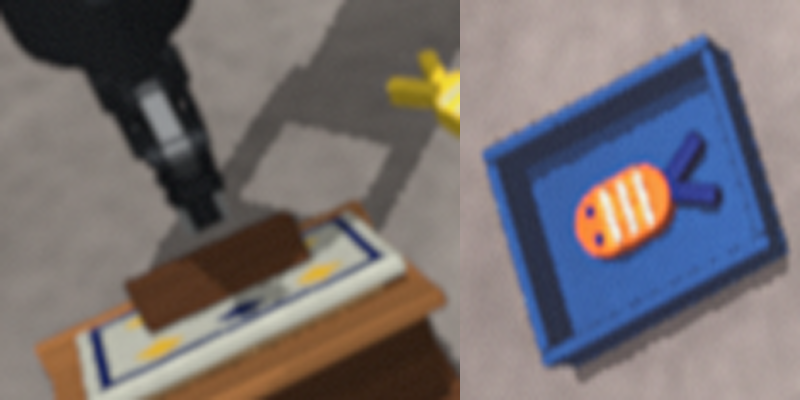

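The fish lies flat and face up in the box (right half). The gripper hovers over the bar at about (210,215) in the left half. Lowering in small steps with force checks.

>>> servo_tool --pt "0.37 0 0 30 0" --pt "0.37 0 0 15 0" --pt "0.37 0 0 0 0" --pt "0.37 0 0 0 0"

```text
t: 12.32
tool_pos: [0.5116, -0.2455, 0.1059]
tool_rot: [1.877, 2.518, 0.0]
contact_force: [-0.3, -0.1, -0.7]
opening: 0.0315
grip_force: 0.0
```

>>> servo_tool --pt "0.37 0 0 4 0" --pt "0.37 0 0 3 0" --pt "0.37 0 0 0 0" --pt "0.37 0 0 0 0"

```text
t: 12.82
tool_pos: [0.5111, -0.2453, 0.0982]
tool_rot: [1.877, 2.519, -0.0]
contact_force: [0.1, -0.4, 0.7]
opening: 0.0317
grip_force: 0.0
```

Run:
```python
from h import *
s=get_image("scene"); o=get_obs(); print(o["tool_pos"],o["contact_force"],o["opening"])
cv2.imwrite("pics/grip1.png",cv2.resize(s[135:240,70:210],(800,600),interpolation=2)[:,:,::-1])
```

```text
[ 0.51116294 -0.24529175  0.09820898] [-0.14140897  0.46649288  0.76343067] 0.031607761157437485
```

View pics/grip1.png

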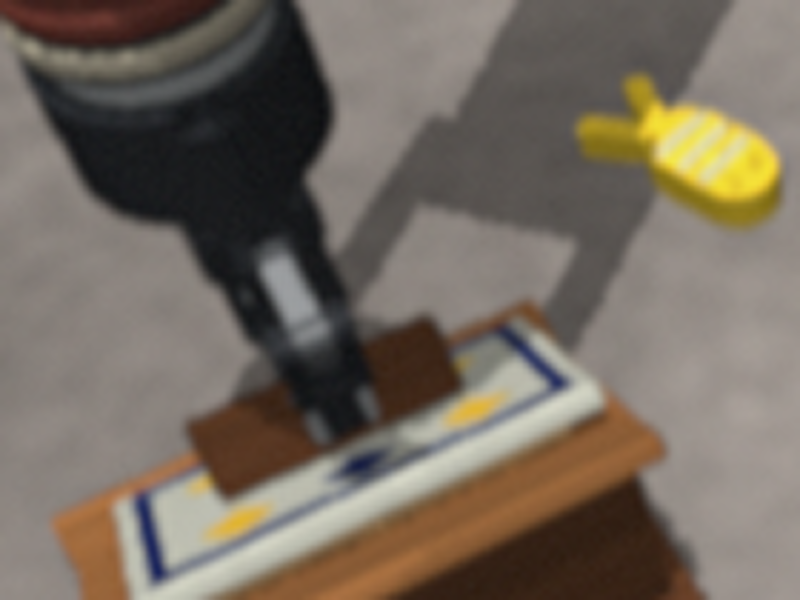

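The near finger stands on the board side of the bar at about (345,430), midway along it, and isn't yet touching the board. Closing in and going slightly deeper by feel.

>>> servo_tool --pt "0.33 0 0 0 0" --pt "0.33 0 0 2 0" --pt "0.33 0 0 0 0"

```text
t: 13.25
tool_pos: [0.5115, -0.2454, 0.0977]
tool_rot: [1.877, 2.519, 0.0]
contact_force: [-3.5, 1.5, 7.2]
opening: 0.028
grip_force: 3.5
```

>>> servo_tool --pt "0.33 0 0 2 0" --pt "0.33 0 0 0 0"

```text
t: 13.5
tool_pos: [0.5116, -0.2454, 0.0975]
tool_rot: [-1.877, -2.519, 0.0]
contact_force: [-5.3, 4.4, 17.2]
opening: 0.0283
grip_force: 7.7
```

>>> servo_tool --pt "0.3 0 0 2 0" --pt "0.3 0 0 0 0"

```text
t: 13.75
tool_pos: [0.5107, -0.2458, 0.0974]
tool_rot: [-1.875, -2.517, 0.004]
contact_force: [-14.6, 6.5, 26.9]
opening: 0.026
grip_force: 14.3
```

Contact came 5 mm earlier than computed. I'll check my bar pose against its edges in both first images before pressing on.

>>> servo_tool --pt "0.37 0 0 -8 0" --pt "0.37 0 0 0 0"

```text
t: 14.0
tool_pos: [0.5116, -0.2455, 0.1008]
tool_rot: [1.876, 2.518, 0.0]
contact_force: [0.3, 0.1, -0.5]
opening: 0.0317
grip_force: 0.0
```

Run:
```python
from h import *
np.set_printoptions(precision=4,suppress=True)
yaw=np.radians(16.57);c,s=np.cos(yaw),np.sin(yaw); a=np.radians(35)
xl=np.array([np.cos(a)*c,np.cos(a)*s,np.sin(a)]); yl=np.array([-s,c,0]); zl=np.cross(xl,yl)
O=np.array([.5424,-.2358,.0948])-.027*xl-.01*zl
def px(n,X):
    k=get_calibration(n); v=k["R"]@X+k["t"]; return k["fx"]*v[0]/v[2]+k["cx"],k["fy"]*v[1]/v[2]+k["cy"]
for n in("scene","top"):
    for x,z in((8,40),(8,10),(-8,40),(-8,10)): print(n,x,z,[np.round(px(n,O+xl*x/1e3+yl*y/1e3+zl*z/1e3),1) for y in(-45,45)])
for n in("scene",'top'):
    im=cv2.imread(f"pics/{n}0.png")[:,:,::-1].copy(); h=hsv(im)
    for lo,hi,roi in (((0,60,20),(16,255,115),(95,185,65,40) if n=="scene" else (340,190,55,40)),):
        k=max(blobs(cv2.inRange(h,lo,hi),roi,40),key=lambda t:t[0]); hull=cv2.convexHull(cv2.findNonZero(k[2])); print(n,k[0],cv2.approxPolyDP(hull,1.5,True)[:,0].tolist())
o=get_obs();T=o["tool_pos"];print(T,o["contact_force"],o["opening"])
H=np.array([c,s,0])
for dz in (0,):
    for hh in (.014,.0285): print("tip at .098",px("scene",np.array([.5112,-.2453,.0982])+H*hh))
```

```text
scene 8 40 [array([101.8, 210.7]), array([146.1, 190.5])]
scene 8 10 [array([108.8, 224.1]), array([152.3, 203.6])]
scene -8 40 [array([101.1, 208.8]), array([144.7, 189. ])]
scene -8 10 [array([108.1, 221.9]), array([150.7, 201.8])]
top 8 40 [array([390.2, 201.6]), array([350.8, 214. ])]
top 8 10 [array([383.2, 195.2]), array([345.1, 207.2])]
top -8 40 [array([390.5, 207.7]), array([351.6, 220. ])]
top -8 10 [array([383.5, 201.1]), array([345.8, 213.1])]
scene 711 [[150, 201], [111, 221], [103, 213], [104, 208], [143, 190], [147, 193]]
top 493 [[389, 205], [388, 208], [352, 219], [347, 213], [347, 209], [382, 198]]
[ 0.5116 -0.2455  0.1008] [ 0.3047  0.0598 -0.5159] 0.03171662842700819
tip at .098 (np.float64(128.39366889153175), np.float64(208.43909053990888))
tip at .098 (np.float64(131.12484500703076), np.float64(213.59878755375297))
```

>>> servo_tool --pt "0.38 0 -3 0 0" --pt "0.38 0 0 3 0" --pt "0.38 0 0 0 0"

```text
t: 14.38
tool_pos: [0.5077, -0.2458, 0.0961]
tool_rot: [-1.876, -2.518, 0.0]
contact_force: [0.5, -0.3, -0.6]
opening: 0.0324
grip_force: 0.0
```

>>> servo_tool --pt "0.38 0 0 2 0" --pt "0.38 0 0 0 0"

```text
t: 14.62
tool_pos: [0.5081, -0.246, 0.0948]
tool_rot: [-1.877, -2.519, 0.0]
contact_force: [0.1, -0.3, 0.5]
opening: 0.0323
grip_force: 0.0
```

>>> servo_tool --pt "0.38 0 0 2 0" --pt "0.38 0 0 0 0"

```text
t: 14.88
tool_pos: [0.5081, -0.246, 0.0929]
tool_rot: [-1.877, -2.519, -0.0]
contact_force: [-0.6, 1.0, 0.1]
opening: 0.0325
grip_force: 0.0
```

>>> servo_tool --pt "0.38 0 0 2 0" --pt "0.38 0 0 0 0"

```text
t: 15.12
tool_pos: [0.5081, -0.246, 0.0909]
tool_rot: [-1.877, -2.519, -0.0]
contact_force: [-0.7, 0.5, 0.1]
opening: 0.0325
grip_force: 0.0
```

>>> servo_tool --pt "0.38 0 0 2 0" --pt "0.38 0 0 0 0"

```text
t: 15.38
tool_pos: [0.5081, -0.246, 0.0889]
tool_rot: [-1.877, -2.519, 0.0]
contact_force: [-0.6, 0.7, 0.6]
opening: 0.0324
grip_force: 0.0
```

>>> servo_tool --pt "0.38 0 0 2 0" --pt "0.38 0 0 0 0"

```text
t: 15.62
tool_pos: [0.5081, -0.246, 0.0869]
tool_rot: [-1.877, -2.519, 0.0]
contact_force: [0.2, 0.5, -1.3]
opening: 0.0323
grip_force: 0.0
```

Free down to 0.087 with good overlap. Closing gently.

>>> servo_tool --pt "0.28 0 0 0 0" --pt "0.25 0 0 0 0" --pt "0.22 0 0 0 0" --force 25

```text
t: 16.0
tool_pos: [0.5086, -0.246, 0.0874]
tool_rot: [1.877, 2.519, 0.001]
contact_force: [0.5, 1.8, 1.5]
opening: 0.0241
grip_force: 22.7
```

>>> servo_tool --pt "0.1 0 0 -3 0" --pt "0.1 0 0 -4 0" --pt "0.1 0 0 -4 0"

```text
t: 16.38
tool_pos: [0.5081, -0.2462, 0.0983]
tool_rot: [-1.877, -2.519, 0.001]
contact_force: [-0.4, -0.2, 0.6]
opening: 0.0204
grip_force: 22.6
```

>>> servo_tool --pt "0.05 0 0 -5 0" --pt "0.05 0 0 -5 0" --pt "0.05 0 0 -5 0" --pt "0.05 0 0 -10 0" --pt "0.05 0 0 -10 0" --pt "0.05 0 0 0 0" --force 60

```text
t: 17.12
tool_pos: [0.5088, -0.2465, 0.1343]
tool_rot: [1.876, 2.517, 0.0]
contact_force: [0.9, 0.4, -2.3]
opening: 0.0155
grip_force: 54.9
```

Run:
```python
from h import *
s=get_image("scene"); t=get_image("top"); o=get_obs(); print(o["tool_pos"],o["contact_force"],o["opening"])
cv2.imwrite("pics/lidup.png",np.hstack([cv2.resize(s[125:275,60:210],(400,400),interpolation=2),cv2.resize(t[130:255,295:420],(400,400),interpolation=2)])[:,:,::-1])
```

```text
[ 0.50822484 -0.24608638  0.13317027] [-0.57078048  0.1561114  -3.13078564] 0.01539866749167612
```

View pics/lidup.png

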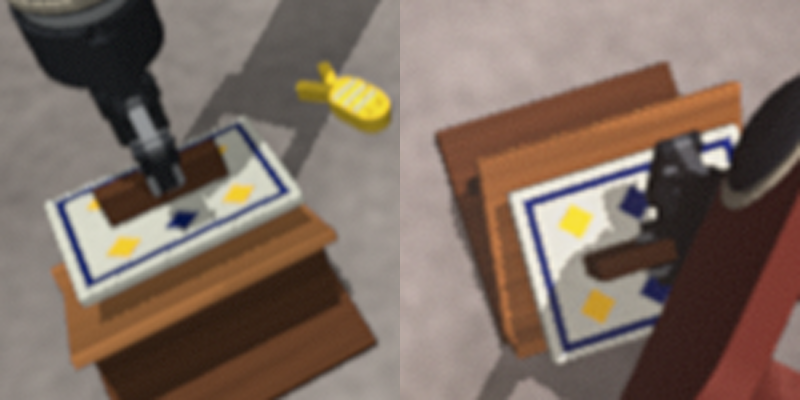

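The lid has swung level in the fingers (opening 15.5 mm, flat on the bar) and is clear of the easel. Carrying it over the box.

>>> servo_tool --pt "0.05 0 0 -20 0" --pt "0.05 0 0 -30 0" --pt "0.05 0 0 -20 0" --pt "0.05 0 0 0 0" --force 80

```text
t: 17.73
tool_pos: [0.5095, -0.2469, 0.2062]
tool_rot: [1.874, 2.515, 0.0]
contact_force: [-0.2, 0.5, -3.4]
opening: 0.0144
grip_force: 74.8
```

>>> servo_tool --pt "0.05 25 9 0 0" --pt "0.05 47 17 0 0" --pt "0.05 47 17 0 0" --pt "0.05 47 17 0 0" --pt "0.05 47 17 0 0" --pt "0.05 47 17 0 0" --pt "0.05 47 17 0 0" --pt "0.05 47 17 0 0" --pt "0.05 47 17 0 0" --pt "0.05 47 17 0 0" --pt "0.05 47 17 0 0" --pt "0.05 27.5 11.2 0 0"

```text
t: 19.23
tool_pos: [0.54, 0.311, 0.2013]
tool_rot: [-1.874, -2.52, 0.003]
contact_force: [0.4, 0.0, -3.0]
opening: 0.015
grip_force: 74.8
```

>>> servo_tool --pt "0.05 0 0 0 -3.4" --pt "0.05 0 0 0 -3.4" --pt "0.05 0 0 30 0" --pt "0.05 0 0 20 0" --pt "0.05 0 0 0 0" --pt "0.05 0 0 0 0"

```text
t: 19.98
tool_pos: [0.5414, 0.309, 0.1535]
tool_rot: [1.725, 2.626, 0.001]
contact_force: [0.4, 0.1, -3.5]
opening: 0.0144
grip_force: 74.7
```

Run:
```python
from h import *
s=get_image("scene"); t=get_image("top"); o=get_obs(); print(o["tool_pos"],o["tool_rot"],o["contact_force"],o["opening"],o["t"])
cv2.imwrite("pics/scene3.png",s[:,:,::-1]);cv2.imwrite("pics/top3.png",t[:,:,::-1])
cv2.imwrite("pics/over.png",np.hstack([cv2.resize(s[80:230,300:450],(400,400),interpolation=2),cv2.resize(t[140:260,60:180],(400,400),interpolation=2)])[:,:,::-1])
```

```text
[0.54193392 0.30928655 0.1545834 ] [1.72386916 2.62483202 0.00305631] [-0.11378546  1.06055553 -2.17147303] 0.014393882618924514 20.075
```

View pics/over.png

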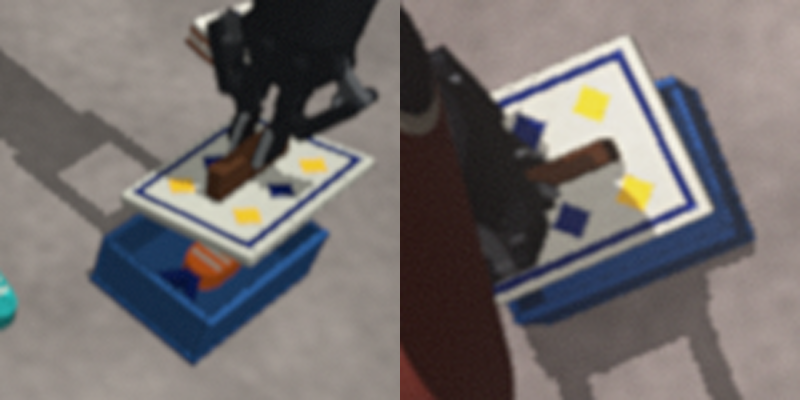

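Lid hangs level over the box, nearly aligned. Diamonds are visible in both views, so I'll measure the offset from those.

Run:
```python
from h import *
np.set_printoptions(precision=4,suppress=True)
C={}
for n,roi in(("scene",(345,125,95,55)),("top",(85,145,75,90))):
    im=cv2.imread(f"pics/{n}3.png")[:,:,::-1].copy(); h=hsv(im)
    for nm,lo,hi in(("ye",(18,110,110),(34,255,255)),("blu",(110,70,20),(135,255,170))):
        for a,c,m in blobs(cv2.inRange(h,lo,hi),roi,8): print(n,nm,a,c)
    if n=="scene": m=cv2.inRange(h,(0,0,140),(179,60,255))|cv2.inRange(h,(112,70,20),(135,255,170))
# box in top2/scene2 unchanged?
for n,roi in(("scene",(328,135,97,82)),("top",(72,158,98,85))):
    h=hsv(cv2.imread(f"pics/{n}2.png")[:,:,::-1].copy()); bb=blobs(cv2.inRange(h,(100,100,100),(125,255,255)),roi); m=sum(x[2] for x in bb)
    print(n,cv2.approxPolyDP(cv2.convexHull(cv2.findNonZero(m)),5,True)[:,0].tolist())
```

```text
scene ye 37 [416.9189 141.7027]
scene ye 43 [367.814  149.0698]
scene ye 52 [392.3462 160.5577]
scene blu 9 [382.7778 129.5556]
scene blu 11 [378.5455 139.7273]
scene blu 70 [412.     155.9857]
scene blu 22 [357.9091 146.8636]
scene blu 30 [405.0333 150.6   ]
top ye 71 [117.     170.7324]
top ye 72 [129.9444 197.4306]
top blu 272 [120.3676 189.5882]
top blu 977 [135.6192 208.3255]
top blu 51 [ 97.9412 178.7255]
top blu 57 [111.0351 205.7719]
scene [[422, 167], [379, 202], [339, 170], [381, 140]]
top [[160, 210], [95, 236], [77, 189], [141, 163]]
```

Run:
```python
from h import *
np.set_printoptions(precision=4,suppress=True)
A,ea=tri((392.35,160.56),(117,170.73));B,eb=tri((367.81,149.07),(129.94,197.43));C,ec=tri((405.03,150.6),(97.94,178.73))
D=plane("scene",(416.92,141.7),(A[2]+C[2])/2)
for x in((A,ea),(B,eb),(C,ec),(D,)):print(x)
v=D-A; y1=np.degrees(np.arctan2(-v[0],v[1])); w=A-B; y2=np.degrees(np.arctan2(w[1],w[0])); print("yaws",y1,y2,np.linalg.norm(v),np.linalg.norm(w))
yaw=np.radians((2*y1+y2)/3); yl=np.array([-np.sin(yaw),np.cos(yaw),0]);
cA=(A+B)/2+.042*yl; cD=(A+D)/2-np.array([np.cos(yaw),np.sin(yaw),0])*np.linalg.norm(w)/2
print("lid top centre",cA,cD)
S=[(421.5,166.5),(379.2,201.5),(338.7,170),(381.5,139.5)];T=[(77,189.5),(141,163),(160.5,210),(95.5,236.5)]
P=np.array([tri(s,t)[0] for s,t in zip(S,T)]); print("box",P.mean(0))
for e in ((P[0]-P[1]),(P[3]-P[2])): print("yaw",np.degrees(np.arctan2(-e[0],e[1])))
for e in ((P[1]-P[2]),(P[0]-P[3])): print("yaw",np.degrees(np.arctan2(e[1],e[0])))
print(np.mean([plane("scene",p,.06) for p in S],0),np.mean([plane("top",p,.06) for p in T],0))
print(get_obs()["tool_pos"])
```

```text
(array([0.5912, 0.2834, 0.1439]), np.float64(0.00011108918209128757))
(array([0.5376, 0.2605, 0.1308]), np.float64(0.0001855889799922949))
(array([0.575 , 0.321 , 0.1455]), np.float64(0.0005775854941369386))
(array([0.5586, 0.3596, 0.1447]),)
yaws 23.153655585276887 23.1590811210583 0.0828676410398754 0.0597444798283738
lid top centre [0.5478 0.3106 0.1374] [0.5474 0.3098 0.1443]
box [0.5408 0.3099 0.0573]
yaw 23.079576962015995
yaw 22.307429164886745
yaw 22.304779183984966
yaw 22.390282284501424
[0.5428 0.3087 0.06  ] [0.5403 0.3086 0.06  ]
[0.5419 0.3093 0.1546]
```

Run:
```python
from h import *
np.set_printoptions(precision=4,suppress=True)
for s,t in(((393.7,174),(128.4,151.1)),((346.1,153.7),(153.6,203)),((378.5,139.7),(111.04,205.8))): print(tri(s,t))
im=cv2.imread("pics/scene3.png");print(get_obs()["wrist_torque"])
cv2.imwrite("pics/tilt.png",cv2.resize(im[110:190,335:445],(800,582),interpolation=2))
```

```text
(array([0.6299, 0.2592, 0.1537]), np.float64(0.002711817948072523))
(array([0.527 , 0.2164, 0.1189]), np.float64(0.0030960262995188763))
(array([0.5201, 0.2965, 0.1324]), np.float64(0.0029675086352163134))
[-0.0516  0.025   0.0027]
```

View pics/tilt.png

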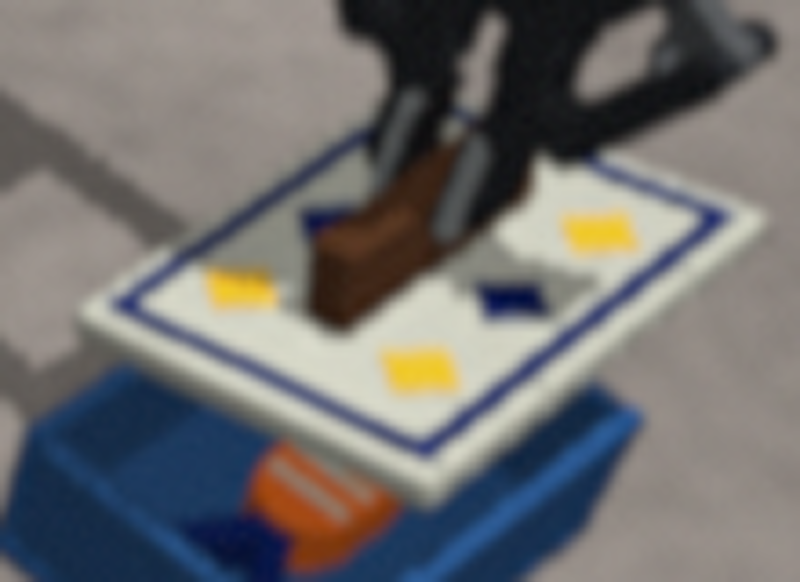

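The lid is still about 13° out of level: bar top leaning to −x, +x side high. I'll try squeezing it flat with a firmer grip and remeasure.

>>> servo_tool --pt "0 0 0 0 0" --pt "0 0 0 0 0" --pt "0 0 0 0 0" --pt "0 0 0 0 0" --force 120

```text
t: 20.58
tool_pos: [0.5411, 0.309, 0.1532]
tool_rot: [1.724, 2.626, 0.0]
contact_force: [0.4, -0.1, -3.1]
opening: 0.0127
grip_force: 111.7
```

```bash
cat > dia.py <<'E'
from h import *
np.set_printoptions(precision=4,suppress=True)
def dia(save=None):
    L={}
    for n,roi in(("scene",(335,120,110,80)),("top",(80,140,85,100))):
        im=get_image(n); h=hsv(im)
        if save: cv2.imwrite(f"pics/{n}{save}.png",im[:,:,::-1])
        L[n]=[c for a,c,m in blobs(cv2.inRange(h,(18,110,110),(34,255,255)),roi,20)]
    S=sorted(L["scene"],key=lambda c:c[0]); T=sorted(L["top"],key=lambda c:c[0])
    print("S",S,"T",T)
    T=T[-2:]
    A,ea=tri(S[1],T[0]);B,eb=tri(S[0],T[1]); D=plane("scene",S[2],A[2])
    v=D-A; yaw=np.arctan2(-v[0],v[1]); w=A-B; yl=np.array([-np.sin(yaw),np.cos(yaw),0])
    print("A",A,ea,"B",B,eb,"tilt",np.degrees(np.arcsin(w[2]/np.linalg.norm(w))),"yaw",np.degrees(yaw),"yawAB",np.degrees(np.arctan2(w[1],w[0])),"c",(A+B)/2+.042*yl)
    o=get_obs(); print(o["tool_pos"],o["contact_force"],o["opening"],o["t"])
E
python3 -c "
from dia import *
dia('4')"
```

```text
S [array([367.6279, 149.093 ]), array([392.2353, 160.6275]), array([416.6905, 141.9524])] T [array([117.4638, 171.1739]), array([130.3099, 197.9437])]
A [0.5906 0.2832 0.1431] 0.00103676819726677 B [0.5367 0.2604 0.1299] 0.0008819678769325919 tilt 12.692799042045156 yaw 23.071782494096965 yawAB 23.000939813692757 c [0.5472 0.3104 0.1365]
[0.5411 0.3089 0.1531] [-0.0128 -0.823  -3.2966] 0.012443000544073034 20.675
```

Squeezing does nothing, so I'll level it on the rim. I'll shift so the low −x edge lands on that rim (panel inside the mouth), then swing it down about that edge with a light grip.

>>> servo_tool --pt "0.05 1 -5 0 0.4" --pt "0.05 0 -4.5 0 0" --pt "0.05 0 0 20 0" --pt "0.05 0 0 15 0" --pt "0.05 0 0 10 0" --pt "0.05 0 0 3 0" --pt "0.05 0 0 0 0" --pt "0.05 0 0 0 0" --force 30

```text
t: 21.68
tool_pos: [0.5325, 0.3064, 0.1059]
tool_rot: [1.733, 2.619, 0.002]
contact_force: [0.1, 0.1, -2.9]
opening: 0.013
grip_force: 111.8
```

Run:
```python
from h import *
s=get_image("scene");t=get_image("top");o=get_obs(); print(o["tool_pos"],o["contact_force"],o["opening"],o["t"])
cv2.imwrite("pics/land.png",np.hstack([cv2.resize(s[110:220,330:440],(480,480),interpolation=2),cv2.resize(t[150:250,70:166],(320,333),interpolation=2,).copy() if 0 else cv2.copyMakeBorder(cv2.resize(t[150:250,75:165],(320,356),interpolation=2),0,124,0,0,0)])[:,:,::-1])
```

```text
[0.53248056 0.30634826 0.10590906] [ 0.50306425 -0.07025257 -2.90358421] 0.013341479890092788 21.775
```

View pics/land.png

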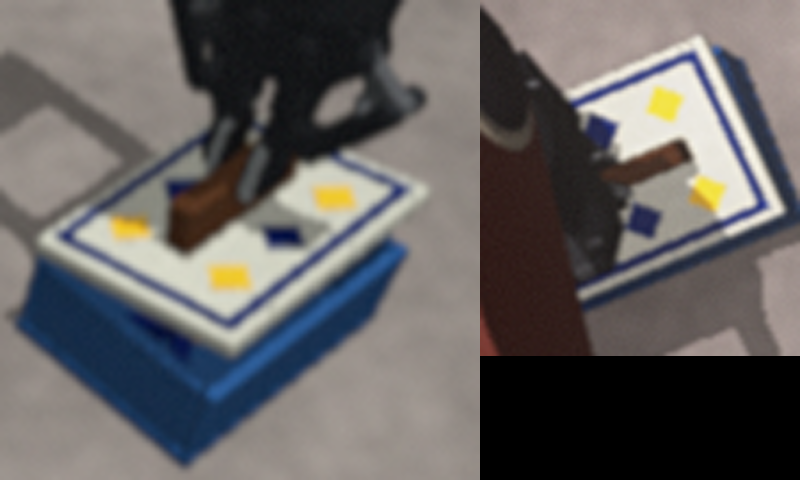

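The left (−x) lid edge sits just above the rim and the +x side is higher. That was my tenth picture, so from here I work by numbers and force.

>>> servo_tool --pt "0.05 0 0 2 0" --pt "0.05 0 0 2 0" --pt "0.05 0 0 1 0" --pt "0.05 0 0 0 0" --force 30

```text
t: 22.28
tool_pos: [0.5321, 0.3062, 0.1003]
tool_rot: [1.734, 2.62, 0.0]
contact_force: [0.0, -0.2, -0.9]
opening: 0.0128
grip_force: 111.1
```

>>> servo_tool --pt "0.05 0 0 1.5 0" --pt "0.05 0 0 0 0"

```text
t: 22.52
tool_pos: [0.5325, 0.3064, 0.0996]
tool_rot: [1.733, 2.619, 0.002]
contact_force: [-0.4, 0.8, 1.9]
opening: 0.0133
grip_force: 109.3
```

>>> servo_tool --pt "0.05 0 0 1.5 0" --pt "0.05 0 0 0 0"

```text
t: 22.78
tool_pos: [0.5328, 0.3064, 0.0973]
tool_rot: [1.734, 2.618, 0.003]
contact_force: [2.7, 0.7, -0.8]
opening: 0.0129
grip_force: 98.2
```

>>> servo_tool --pt "0.05 0 1.5 1 0" --pt "0.05 0 1.5 1 0" --pt "0.05 0 0 0 0" --force 25

```text
t: 23.15
tool_pos: [0.5339, 0.3071, 0.0953]
tool_rot: [-1.733, -2.618, 0.004]
contact_force: [-3.2, -0.5, 5.5]
opening: 0.0128
grip_force: 96.2
```

```bash
python3 -c "
from dia import *
dia()"
```

```text
S [array([358.0233, 163.6047]), array([380.0816, 177.551 ]), array([403.9535, 159.5116])] T [array([128.7778, 180.037 ]), array([139.5862, 205.1379])]
A [0.5814 0.2802 0.0809] 0.0005977277962735431 B [0.526  0.2575 0.074 ] 0.00038604737791517017 tilt 6.57419233567104 yaw 22.507557611706638 yawAB 22.283194987244627 c [0.5376 0.3077 0.0774]
[0.5339 0.3071 0.0953] [-1.779  -0.461   5.6978] 0.012848937356132987 23.25
```

>>> servo_tool --pt "0.05 0 2 1 0" --pt "0.05 0 1.5 1.5 0" --pt "0.05 0 0 0 0" --force 25

```text
t: 23.62
tool_pos: [0.5372, 0.3084, 0.0921]
tool_rot: [-1.733, -2.619, 0.004]
contact_force: [-3.5, -1.7, 3.5]
opening: 0.0129
grip_force: 92.8
```

>>> servo_tool --pt "0.05 0 1.5 1.5 0" --pt "0.05 0 1 1 0" --pt "0.05 0 0 0 0" --force 25

```text
t: 24.0
tool_pos: [0.5383, 0.3089, 0.0904]
tool_rot: [-1.731, -2.617, 0.009]
contact_force: [-9.3, -3.9, 9.8]
opening: 0.0131
grip_force: 93.8
```

```bash
python3 -c "
from dia import *
dia()"
```

```text
S [array([358.35, 164.85]), array([379.4773, 180.75  ]), array([403.35, 162.85])] T [array([129.8113, 179.6981]), array([139.6545, 204.4909])]
A [0.5833 0.2806 0.0722] 0.00015530016733229646 B [0.5276 0.2582 0.0713] 0.00036659761884395907 tilt 0.8571220441137779 yaw 22.267024821613862 yawAB 21.906601137975798 c [0.5396 0.3082 0.0718]
[0.5382 0.3089 0.0903] [-9.0198 -3.7687 10.8058] 0.012692358567720257 24.1
```

```bash
cat > bx.py <<'E'
from h import *
def bx():
    im=get_image("scene"); h=hsv(im); m=cv2.inRange(h,(100,100,30),(118,255,255)); bb=blobs(m,(325,135,102,85),30); M=sum(x[2] for x in bb)
    print("now",cv2.approxPolyDP(cv2.convexHull(cv2.findNonZero(M)),2,True)[:,0].tolist())
    h=hsv(cv2.imread("pics/scene0.png")[:,:,::-1].copy()); m=cv2.inRange(h,(100,100,30),(118,255,255)); bb=blobs(m,(325,135,102,85),30); M=sum(x[2] for x in bb)
    print("old",cv2.approxPolyDP(cv2.convexHull(cv2.findNonZero(M)),2,True)[:,0].tolist())
    # columns: white->blue and blue->grey transitions
    for c in (345,355,365,385,395,405): 
        col=m[:,c]; 
        hh=hsv(im); v=[(r) for r in range(150,225) if 100<=hh[r,c,0]<=118 and hh[r,c,1]>100]
        o=[(r) for r in range(150,225) if col[r]]
        print(c,(v[0],v[-1]) if v else None,(o[0],o[-1]) if o else None)
E
python3 -c "
from bx import *
bx()"
```

```text
now [[422, 167], [412, 184], [373, 215], [334, 184], [338, 172]]
old [[421, 166], [414, 181], [372, 215], [334, 184], [341, 167], [382, 139]]
345 (176, 193) (164, 193)
355 (184, 201) (158, 202)
365 (192, 210) (151, 210)
385 (189, 205) (150, 205)
395 (172, 197) (150, 197)
405 (152, 189) (155, 188)
```

Run:
```python
from h import *
h=hsv(get_image("scene")); o=hsv(cv2.imread("pics/scene0.png")[:,:,::-1].copy())
for c,a in((350,168),(365,180),(388,180),(398,172),(408,164)):
    print(c,a,"now",[(int(x[1]),int(x[2])) for x in h[a:a+20,c]]); print("   old",[(int(x[1]),int(x[2])) for x in o[a:a+20,c]])
```

```text
350 168 now [(15, 211), (3, 179), (43, 147), (78, 130), (35, 147), (6, 182), (16, 209), (19, 202), (20, 170), (16, 129), (8, 97), (50, 81), (117, 72), (175, 67), (186, 67), (180, 68), (180, 68), (171, 70), (177, 69), (177, 72)]
   old [(180, 78), (177, 78), (188, 76), (180, 75), (183, 85), (175, 108), (176, 129), (180, 139), (181, 142), (181, 142), (178, 133), (180, 112), (179, 87), (178, 73), (175, 67), (180, 68), (181, 69), (178, 70), (185, 69), (176, 71)]
365 180 now [(14, 206), (11, 165), (60, 132), (55, 131), (5, 168), (16, 208), (19, 215), (19, 190), (18, 152), (13, 115), (14, 90), (65, 78), (133, 71), (174, 69), (184, 68), (178, 70), (180, 68), (175, 70), (176, 71), (178, 70)]
   old [(177, 144), (181, 144), (180, 143), (179, 144), (178, 143), (177, 143), (181, 142), (179, 141), (180, 143), (178, 142), (180, 130), (181, 107), (179, 84), (180, 71), (176, 68), (177, 69), (174, 69), (174, 69), (175, 70), (177, 69)]
388 180 now [(19, 219), (20, 220), (17, 219), (13, 208), (3, 178), (41, 148), (104, 123), (92, 122), (24, 150), (9, 190), (18, 210), (20, 200), (11, 166), (36, 135), (
[... 552 characters left out ...]
(181, 137), (180, 140), (178, 139), (182, 139), (180, 139), (182, 139), (176, 139), (179, 140), (179, 138), (181, 137), (179, 134), (177, 137), (180, 140), (179, 138), (181, 120), (179, 97), (179, 80), (182, 77), (178, 76), (186, 78)]
408 164 now [(65, 225), (74, 227), (54, 225), (25, 215), (9, 193), (28, 157), (93, 126), (107, 121), (42, 146), (4, 179), (16, 205), (19, 199), (12, 168), (37, 137), (113, 126), (162, 113), (179, 94), (186, 81), (181, 79), (176, 81)]
   old [(182, 70), (191, 68), (182, 70), (172, 71), (178, 70), (188, 69), (169, 71), (186, 70), (182, 70), (179, 77), (177, 98), (180, 126), (181, 141), (179, 138), (181, 120), (177, 98), (179, 80), (176, 77), (177, 78), (180, 78)]
```

>>> servo_tool --pt "0.05 0.5 1.5 0 0" --pt "0.05 0 0 1 0" --pt "0.05 0 0 0 0"

```text
t: 24.58
tool_pos: [0.5398, 0.3099, 0.0901]
tool_rot: [-1.731, -2.618, 0.009]
contact_force: [-9.4, -3.5, 13.8]
opening: 0.0128
grip_force: 94.0
```

Run:
```python
from dia import *
dia()
h=hsv(get_image("scene"))
for c,a in((350,172),(365,184),(388,188),(408,172)):
    print(c,a,"now",[(int(x[1]),int(x[2])) for x in h[a:a+12,c]])
```

```text
S [array([359.2791, 165.5349]), array([380.5, 181.5]), array([403.9512, 163.1951])] T [array([129.2909, 179.1091]), array([139.2373, 203.7797])]
A [0.585  0.2823 0.0709] 0.0005031020874715153 B [0.5294 0.2596 0.0704] 0.000773490035367835 tilt 0.4717574985662388 yaw 23.049093984084195 yawAB 22.275028429447424 c [0.5407 0.3096 0.0707]
[0.5398 0.3099 0.0902] [-8.6599 -3.9457 13.2991] 0.012990753354285865 24.675
350 172 now [(29, 156), (5, 189), (16, 211), (19, 201), (18, 167), (18, 128), (11, 95), (58, 79), (124, 72), (173, 68), (185, 69), (184, 68)]
365 184 now [(5, 169), (15, 210), (18, 216), (19, 191), (18, 152), (11, 114), (17, 90), (73, 80), (145, 72), (184, 68), (176, 71), (183, 71)]
388 188 now [(107, 122), (37, 144), (4, 179), (16, 207), (18, 204), (16, 174), (6, 129), (53, 96), (134, 82), (181, 79), (185, 80), (186, 78)]
408 172 now [(109, 122), (42, 147), (3, 178), (16, 205), (16, 201), (14, 170), (14, 129), (78, 104), (152, 87), (188, 80), (181, 79), (181, 79)]
```

Lid now level and centred (0.541, 0.310), top at about 0.071, with no rim showing. Releasing.

>>> servo_tool --pt "0.25 0 0 0 0" --pt "0.4 0 0 0 0" --pt "0.4 0 0 0 0" --pt "0.4 0 0 0 0" --pt "0.4 0 0 -15 0" --pt "0.4 0 0 -40 0" --pt "0.4 0 0 -50 0" --pt "0.4 0 0 0 0"

```text
t: 25.72
tool_pos: [0.5448, 0.3122, 0.2019]
tool_rot: [1.73, 2.614, 0.016]
contact_force: [-0.3, -0.1, 0.1]
opening: 0.0341
grip_force: 0.0
```

Run:
```python
from dia import *
dia('5')
h=hsv(get_image("scene"))
for c,a in((342,166),(350,172),(365,184),(388,188),(408,172),(416,165)):
    print(c,a,"now",[(int(x[1]),int(x[2])) for x in h[a:a+12,c]])
```

```text
S [array([359.3636, 165.5909]), array([380.6875, 181.5833]), array([383.   , 148.878]), array([404.4524, 163.4762])] T [array([ 94.1961, 193.098 ]), array([103.7612, 218.3731]), array([129.1481, 178.7407]), array([139.2456, 203.1053])]
A [0.5857 0.2824 0.0715] 0.0002677251969532125 B [0.5307 0.259  0.0719] 0.0004054702084435019 tilt -0.3822891035406964 yaw 58.199161781165294 yawAB 23.065610778037836 c [0.5225 0.2928 0.0717]
[0.542  0.311  0.1958] [ 0.1276 -0.1848 -0.0896] 0.034408257140297875 25.825
342 166 now [(11, 189), (13, 197), (16, 202), (19, 186), (19, 150), (16, 113), (9, 85), (65, 75), (139, 68), (184, 65), (182, 66), (182, 66)]
350 172 now [(29, 152), (8, 187), (18, 207), (18, 197), (20, 165), (16, 124), (8, 91), (59, 78), (127, 70), (176, 68), (189, 66), (176, 68)]
365 184 now [(3, 165), (15, 206), (18, 211), (19, 186), (21, 148), (16, 111), (20, 88), (74, 79), (146, 70), (180, 68), (188, 68), (177, 69)]
388 188 now [(106, 115), (52, 132), (5, 167), (14, 200), (19, 206), (18, 186), (14, 144), (23, 100), (106, 82), (173, 78), (183, 78), (185, 77)]
408 172 now [(100, 115), (51, 131), (3, 165), (15, 200), (19, 203), (17, 180), (7, 138), (43, 102), (115, 84), (173, 78), (189, 77), (181, 79)]
416 165 now [(96, 114), (107, 117), (39, 145), (4, 176), (16, 203), (19, 199), (17, 167), (10, 122), (71, 97), (143, 82), (193, 78), (192, 77)]
```

Run:
```python
from h import *
np.set_printoptions(precision=4,suppress=True)
S=[(380.69,181.58),(359.36,165.59),(383,148.88),(404.45,163.48)];T=[(129.15,178.74),(139.25,203.1),(103.76,218.37),(94.2,193.1)]
P=np.array([tri(s,t)[0] for s,t in zip(S,T)]); print(P,P.mean(0))
u=P[0]+P[3]-P[1]-P[2]; print("yaw",np.degrees(np.arctan2(u[1],u[0]))); v=P[3]+P[2]-P[0]-P[1]; print("yaw",np.degrees(np.arctan2(-v[0],v[1])))
# outlines: box+lid now vs box at start, in both views
im={n:get_image(n) for n in("scene","top")}
for n,roi in(("top",(60,150,115,95)),("scene",(325,130,105,90))):
    for k in("now","old"):
        I=im[n] if k=="now" else cv2.imread(f"pics/{n}0.png")[:,:,::-1].copy()
        h=hsv(I); m=cv2.inRange(h,(100,90,25),(125,255,255))
        if k=="now": m|=cv2.inRange(h,(0,0,185),(179,40,255))
        M=sum(b[2] for b in blobs(m,roi,30)); print(n,k,cv2.approxPolyDP(cv2.convexHull(cv2.findNonZero(M)),2,True)[:,0].tolist())
# base edges (bottom of wall) in scene, sub-pixel: V crossing 110 between wall and counter
o=cv2.imread("pics/scene0.png")[:,:,::-1].copy()
for c in(345,355,365,380,390,400,408):
    r=[]
    for I in(o,im["scene"]):
        s=hsv(I)[:,c,1].astype(float); k=max(i for i in range(170,222) if s[i]>100); r.append(k+(s[k]-100)/(s[k]-s[k+1]))
    print(c,np.round(r,2),round(r[1]-r[0],2))
```

```text
[[0.5857 0.2824 0.0715]
 [0.5307 0.259  0.0719]
 [0.498  0.3366 0.0708]
 [0.5543 0.3586 0.0727]] [0.5422 0.3091 0.0717]
yaw 22.179864626011778
yaw 22.612879904412942
top now [[159, 208], [104, 236], [95, 232], [82, 188], [100, 177], [140, 161]]
top old [[165, 211], [107, 236], [95, 237], [77, 190], [141, 163], [148, 168]]
scene now [[423, 163], [414, 182], [373, 215], [334, 184], [340, 166], [355, 161], [401, 153]]
scene old [[421, 166], [414, 181], [373, 215], [334, 185], [339, 168], [382, 139]]
345 [193.84 193.67] -0.17
355 [202.03 201.97] -0.06
365 [210.27 210.26] -0.0
380 [209.3  209.43] 0.13
390 [201.24 201.45] 0.22
400 [192.93 193.4 ] 0.46
408 [186.27 187.16] 0.89
```

Lid centre (0.542, 0.309) and yaw 22.4° match the box. To confirm it's fully seated I'll touch the bar top with closed fingers; seated means contact at 0.100.

>>> servo_tool --pt "0 0 0 0 0" --pt "0 0 0 0 0" --pt "0 0 0 0 0" --pt "0 0 0 40 0" --pt "0 0 0 40 0" --pt "0 0 0 8 0" --pt "0 0 0 0 0" --pt "0 0 0 0 0" --force 30

```text
t: 26.98
tool_pos: [0.5429, 0.3113, 0.1086]
tool_rot: [1.732, 2.618, 0.005]
contact_force: [-0.2, -1.0, 0.4]
opening: -0.0001
grip_force: 0.0
```

>>> servo_tool --pt "0 0 0 2 0" --pt "0 0 0 0 0"

```text
t: 27.22
tool_pos: [0.5419, 0.3109, 0.1049]
tool_rot: [1.733, 2.619, 0.002]
contact_force: [-0.3, 0.2, -0.1]
opening: -0.0
grip_force: 0.0
```

>>> servo_tool --pt "0 0 0 2 0" --pt "0 0 0 0 0"

```text
t: 27.48
tool_pos: [0.5413, 0.3106, 0.1019]
tool_rot: [-1.734, -2.62, 0.001]
contact_force: [-0.9, -0.1, 0.8]
opening: 0.0003
grip_force: 0.0
```

>>> servo_tool --pt "0 0 0 2 0" --pt "0 0 0 0 0"

```text
t: 27.72
tool_pos: [0.5415, 0.3107, 0.1001]
tool_rot: [1.734, 2.62, 0.0]
contact_force: [0.2, 0.2, 0.0]
opening: -0.0001
grip_force: 0.0
```

>>> servo_tool --pt "0 0 0 1 0" --pt "0 0 0 0 0"

```text
t: 27.98
tool_pos: [0.5415, 0.3107, 0.1001]
tool_rot: [-1.734, -2.62, 0.0]
contact_force: [-2.7, -1.6, 5.6]
opening: 0.0001
grip_force: 2.5
```

>>> servo_tool --pt "0 0 0 1 0" --pt "0 0 0 0 0"

```text
t: 28.22
tool_pos: [0.5416, 0.3108, 0.1]
tool_rot: [-1.733, -2.62, 0.001]
contact_force: [-4.8, -1.9, 9.0]
opening: -0.0001
grip_force: 4.6
```

Contact at exactly 0.100, so the lid is fully seated. Retracting, then handing in.

>>> servo_tool --pt "0 0 0 -10 0" --pt "0 0 0 -40 0" --pt "0 0 0 -50 0" --pt "0 0 0 -30 0" --pt "0 0 0 0 0" --pt "0 0 0 0 0"

```text
t: 28.98
tool_pos: [0.5409, 0.3105, 0.2267]
tool_rot: [-1.733, -2.619, 0.002]
contact_force: [-1.3, 0.7, 0.0]
opening: -0.0
grip_force: 0.0
```

Run:
```python
from h import *
h=hsv(get_image("scene"))
for c,a in((350,172),(388,188),(408,172)): print(c,[(int(x[1]),int(x[2])) for x in h[a+5:a+11,c]])
print(get_obs()["contact_force"],finish_job())
```

```text
350 [(17, 123), (8, 92), (63, 77), (122, 71), (174, 66), (179, 67)]
388 [(18, 183), (14, 142), (21, 99), (103, 82), (174, 76), (198, 76)]
408 [(16, 178), (7, 137), (43, 102), (115, 82), (174, 76), (191, 76)]
the job is handed in; nothing more can be done
[0.82884547 0.14570695 0.21471863] None
```

The job is handed in at about 29 s: the orange fish lies flat and face up in the box, and the lid is on, released and fully down (bar top touched at 0.100 m), aligned with the box to about 1–2 mm; the box itself shifted about 1 mm while the lid was being levelled.

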